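# Show a pot lid's underside to the inspection camera

### The arm

A 7-joint arm with a two-finger parallel gripper is mounted at the origin on the work surface. World frame = base frame: x ahead of the robot, y to its left, z up, the work surface at z = 0. Lengths are in m, angles in rad, forces in N, time in s.
With the tool pointing down it reaches from about 0.4 to 0.925 m from the base axis. Payload 4.1 kg.
Tool frame: the origin (TCP) lies on the centre line of the jaws, within the pads' length; the fingertips stand 19 mm ahead of it and the grasp point (between the pads) is the TCP; z points along the fingers, y is the line along which they close (so a half turn about z gives the same grasp; the last joint's range is limited). The gripper opens to 85 mm and grips with 20 to 120 N. Pads are 22 mm wide; open, the fingers measure 114 mm over their backs; the gripper's body (76 mm by 85 mm) begins 54 mm behind the grasp point. The pads swing forward as they close: fully open they stand 13 mm farther back than shut.
Start: joints at [1.068, 0.398, 0.045, 1.537, -0.019, 1.207, -0.051], TCP at [0.255, -0.598, 0.25] pointing down, gripper open.
Joint ranges: [-2.82, 2.82], [-0.49, 2.23], [-1.37, 1.46], [0, 2.46], [-1.36, 4.5], [0.23, 2], [-2.94, 2.94]. Speed limits (rad/s): [2.57, 2.57, 3.14, 3.14, 3.14, 3.14, 3.14].

### API

Orientations are given as a 3x3 rotation matrix whose columns are the frame's x, y, z axes.
In Python, from workcell import ctrl gives the robot as it stands.
- The arm moves only by the tool apply_moves, never from a script. Its argument "plan" is a list that holds one entry, the list of rows, each a list of 7 numbers: the opening, from 0 (shut) to 1 (fully open), then the shift along the world's x, y, z in m, then the turn, a rotation vector about the world's x, y, z in degrees. In form: [[[jaw, tx, ty, tz, ax, ay, az], ...]]. A call has exactly 5 rows; each row is the pose to reach, as a shift and turn from the pose commanded when the call began; what a row does not reach only later rows make up. A row lasts 1/8 s, in which the tool goes at most 62.5 mm and 10.7 degrees, less where a joint would pass 70% of its speed; a pose out of reach is approached as far as the arm can. A call with a gripper value outside its range is refused whole. The fingers move at their own pace and stop on an object; "grip_force" is the grip in N (left out, the last holds). Time passes only in rows, so rows that repeat a pose let the fingers close, or fill a call up. It gives the time, the measured TCP pose, the force, the opening and the grip force at its end, in the units of the state.
- ctrl.get_state(): the state, without advancing time (a new reading comes with each control period).
- ctrl.camera(name): name is "scene" or "top"; returns the picture (480x640x3 uint8, red, green, blue); there is no depth.
- ctrl.camera_model(name): a dict with "K" (3x3 intrinsics, pixels), "rvec" (rotation vector, rad) and "tvec" (3), from world to camera coordinates, as OpenCV has them. Camera axes: x right, y down, z forward; pixel columns grow to the right and rows downward; lengths in m; the calibration is good to about 2 mm. A picture is of the moment at which its call begins. camera_model takes no time and is no camera call.
- ctrl.close_job(): hands the job in; it is judged then, once.
The state is a dict: "t": time; "joint_positions": joint angles; "qvel": joint speeds; "joint_efforts": joint torques, N m; "ee_pos": TCP position; "eef_rot": TCP orientation; "ft_force": force on the tool from outside, world axes, zero at the start; "ft_torque": the same for the moment, N m; "finger_gap": opening from 0.0 (shut) to 1.0 (fully open); "finger_force": force on a finger pad.
Only numpy, scipy, OpenCV 4.12 (cv2) and the standard library are available. Lean on these libraries where they do the work, as an engineer would, in place of code of your own. Each camera call takes 0.05 s, during which the arm holds its last target. There are 200 camera calls.

### The job

We are checking returned cookware for flaws. Take the lid of the smaller of the two pots by its handle, lift it off and show its underside to the inspection camera on the worktop: hold it in the air about 20 cm in front of the lens, centred on the lens's line of sight and square to it, underside towards the lens. Finish while still holding it there, motionless; leave the pots, the other lid, the bowl and the spatula where they are and do not touch the camera.

Things in the scene. Friction and masses are not known exactly. Their poses are not given: they have to be found in the camera images.
- small_lid: Domed steel lid of the smaller pot, 166 mm across, with a black bridge handle. Lies loosely on the pot's rim, a 7 mm deep plug (144 mm across) inside the mouth. 0.2 to 0.35 kg. Origin: on its axis, in the plane of the rim's underside (85 mm up when seated). z up through the handle, x along the handle bar, y across it. The dome rises 16 mm above the origin.
- small_lid_handle (a point): Centre of the small lid's handle bar, 47 mm above the lid's origin along its z. Bar 78 mm long (lid x), 22 mm thick (lid y, the way to grip it), 18 mm high, on two feet 60 mm apart, 22 mm clear of the dome beneath. Axes as the lid.
- small_pot: The smaller steel pot, 160 mm across, 85 mm high, wall 4 mm, with two black side ears along its own y reaching 114 mm from its axis at a height of 57 to 69 mm. Origin: centre of its underside. Which side of the worktop it stands on varies.
- big_pot: The bigger steel pot, 210 mm across, 115 mm high, of the same make, ears reaching 139 mm from its axis. Origin: centre of its underside. To be left alone.
- big_lid: Lid of the bigger pot, of the same make, 216 mm across, on the bigger pot; handle of the same size, its top 171 mm above the worktop. Origin: on its axis, in the plane of the rim's underside. To be left alone.
- lens (a point): Centre of the inspection camera's front lens, about 0.115 m above the worktop. The camera is a small grey box (62 x 56 x 50 mm) with a black barrel (42 mm across), beyond the pots, looking up and back towards the robot: its line of sight runs from here along the point's own -x, 47 to 62 degrees above level, turned sideways by up to 0.3 rad. Its y is level.
- camera: Fixed stand of the inspection camera: a base disc 90 mm across and a fork 84 mm high; with its head it reaches about 125 mm high. Origin: centre of the base's underside; its -x is the level direction in which the camera faces.
- bowl: Loose green glass bowl, 140 mm across, 60 mm high, near the right-hand edge of the work. Origin: centre of its underside. To be left alone.
- spatula: Loose kitchen spatula 280 mm long lying near the left-hand edge of the work. To be left alone.
Not all that is in view belongs to the job. What is shaped like the small_lid but yellow is not meant.

How it is judged:
By the outcome, as a careful person would: the job done as asked, in the order asked, and still so for the second after the job is handed in, while the arm keeps its last pose, push and grip.
It also fails if it takes over 38 s, if anything falls off the work surface, if the arm or the gripper's body presses on something with over 40 N, if the wrist force passes 120 N, or if a joint passes its speed limit or range.

## Working session

There is one attempt and no reset: what is moved stays moved. The work goes in short steps, Python scripts to look and compute and a tool call to move; the robot and the scene stay as the last step left them, time stands still between calls to the robot, and variables do not carry over. Pictures are saved under pics/ and viewed, at most 10 in all, crops included, and the job is handed in when it is done.

Besides the shell and the picture viewer there is one more tool, called after "Call:" as name([rows], argument=value, ...), one row to a line, values as JSON. apply_moves: Moves the arm, as the interface text tells. Its arguments: {"type":"object","properties":{"plan":{"type":"array"},"grip_force":{"type":"number"}},"required":["plan"]}

```bash
mkdir -p pics; ls; python3 - <<'E'
from workcell import ctrl
import cv2,numpy as np
for n in("scene","top"):
    im=ctrl.camera(n); cv2.imwrite(f"pics/{n}0.png",im[:,:,::-1])
    m=ctrl.camera_model(n);R=cv2.Rodrigues(np.array(m["rvec"]))[0];print(n,m["K"],-R.T@np.array(m["tvec"]).ravel(),R[2])
s=ctrl.get_state();print(s)
E
```

```text
pics
scene [[440.37477903   0.         324.29777539]
 [  0.         440.37477903 240.98206305]
 [  0.           0.           1.        ]] [ 1.37980712 -0.06192507  0.78355899] [-0.75210952  0.04286692 -0.65764253]
top [[434.7513824    0.         322.26744502]
 [  0.         434.7513824  239.86497403]
 [  0.           0.           1.        ]] [ 0.43884834 -0.01658497  1.08751154] [ 0.19453388  0.00741852 -0.98086775]
{'t': 0.1, 'joint_positions': array([ 1.06802833,  0.39910374,  0.04502281,  1.53773839, -0.01868007,
        1.20686602, -0.0507063 ]), 'qvel': array([-0.00026516, -0.00107522,  0.00107021, -0.00262276, -0.00010166,
       -0.0012419 , -0.00063336]), 'joint_efforts': array([ 4.37378316e-03, -4.76261473e+01,  1.36999380e+00, -2.54947293e+01,
        1.19467187e-02,  4.99211572e-03, -1.36434318e-05]), 'ee_pos': array([ 0.25520071, -0.59724388,  0.24938321]), 'eef_rot': array([[ 9.19537738e-01,  3.93000932e-01, -7.84574868e-04],
       [ 3.93001693e-01, -9.19536521e-01,  1.50209819e-03],
       [-1.31119256e-04, -1.68957522e-03, -9.99998564e-01]]), 'ft_force': array([ 0.71616985, -0.67220141,  0.72128329]), 'ft_torque': array([-0.005073  ,  0.01638291, -0.02164334]), 'finger_force': 0.0, 'finger_gap': 0.9995266005144647}
```

View pics/scene0.png

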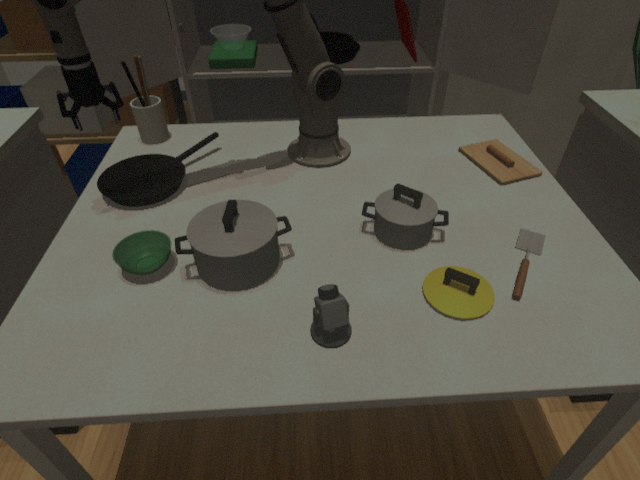

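View pics/top0.png

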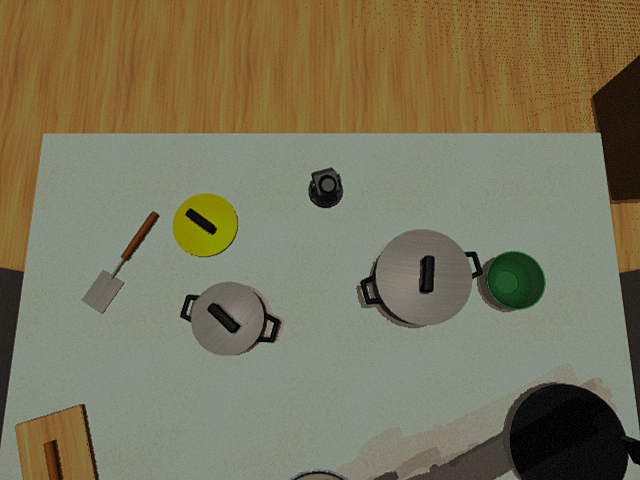

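The small pot with its steel lid is left (top view lid about (228,318), handle (223,318); scene handle (408,195)). The inspection camera is at top (326,188) and scene (331,315), and the big pot is at top (424,278). I'll enlarge the camera and the handle.

```bash
python3 - <<'E'
import cv2,numpy as np
a=cv2.imread("pics/top0.png");b=cv2.imread("pics/scene0.png")
def c(i,u,v,w,h,g=1.6): 
    return cv2.resize(np.clip(i[v:v+h,u:u+w]*g,0,255).astype(np.uint8),(400,300),interpolation=cv2.INTER_CUBIC)
cv2.imwrite("pics/crop1.png",np.vstack([np.hstack([c(a,296,160,60,45,2.2),c(b,292,278,80,60,2.2)]),np.hstack([c(a,180,275,100,75),c(b,360,180,80,60)])]))
E
```

```text
(no output)
```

View pics/crop1.png

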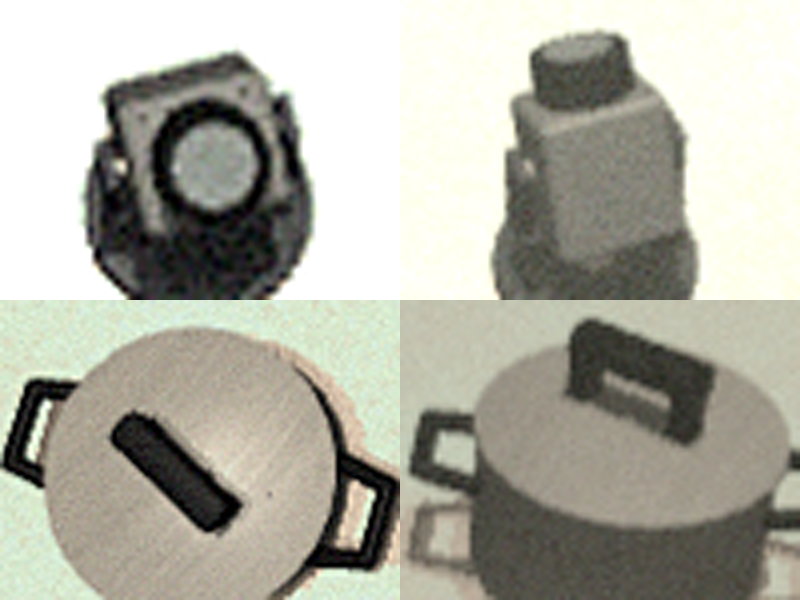

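```bash
cat > h.py <<'E'
import cv2,numpy as np
from workcell import ctrl
class C:
    def __init__(s,n):
        m=ctrl.camera_model(n);s.K=np.array(m["K"]);s.R=cv2.Rodrigues(np.array(m["rvec"]))[0];s.t=np.array(m["tvec"]).ravel();s.o=-s.R.T@s.t
    def ray(s,p):
        d=s.R.T@np.linalg.solve(s.K,[p[0],p[1],1.]);return d/np.linalg.norm(d)
    def onz(s,p,z):
        d=s.ray(p);return s.o+d*(z-s.o[2])/d[2]
    def proj(s,X):
        q=s.K@(s.R@np.asarray(X)+s.t);return q[:2]/q[2]
T,S=C("top"),C("scene")
def tri(p,q):
    A=np.zeros((3,3));b=np.zeros(3)
    for c,x in((T,p),(S,q)):
        d=c.ray(x);M=np.eye(3)-np.outer(d,d);A+=M;b+=M@c.o
    X=np.linalg.solve(A,b);return X,np.linalg.norm(T.proj(X)-p),np.linalg.norm(S.proj(X)-q)
E
python3 - <<'E'
from h import *
a=cv2.imread("pics/top0.png");b=cv2.imread("pics/scene0.png")
A=a.astype(int)
# lid mask top
roi=np.zeros((480,640),bool);cv2_=cv2.circle(np.zeros((480,640),np.uint8),(228,318),60,1,-1)>0
for p in((205,330),(240,300),(228,345),(170,320),(228,270),(262,290),(270,345)):print(p,a[p[1],p[0]])
g=a.max(2)
dark=((g<50)&cv2_).astype(np.uint8)
n,l,st,ce=cv2.connectedComponentsWithStats(dark)
for i in range(1,n):
    if st[i,4]>30:
        pts=np.argwhere(l==i)[:,::-1].astype(np.float32);print(st[i],ce[i],cv2.minAreaRect(pts))
def c(i,u,v):return cv2.resize(np.clip(i[v:v+60,u:u+40]*2.2,0,255).astype(np.uint8),(400,600),interpolation=cv2.INTER_CUBIC)
cv2.imwrite("pics/crop2.png",np.hstack([c(a,306,158),c(b,311,282)]))
E
```

```text
(205, 330) [ 91 100 107]
(240, 300) [ 96 106 113]
(228, 345) [100 110 118]
(170, 320) [122 135 130]
(228, 270) [131 142 134]
(262, 290) [127 144 136]
(270, 345) [134 145 138]
[180 295  19  27 171] [187.22807018 306.38596491] ((188.42018127441406, 306.8744812011719), (11.619574546813965, 26.5535831451416), 17.744672775268555)
[250 295  30  53 354] [267.58757062 326.7740113 ] ((266.1552734375, 322.70361328125), (25.53887176513672, 52.46904373168945), 7.666804790496826)
[208 303  33  30 407] [223.28255528 317.7002457 ] ((223.2960968017578, 317.6391296386719), (36.82758331298828, 11.482757568359375), 43.602821350097656)
```

View pics/crop2.png

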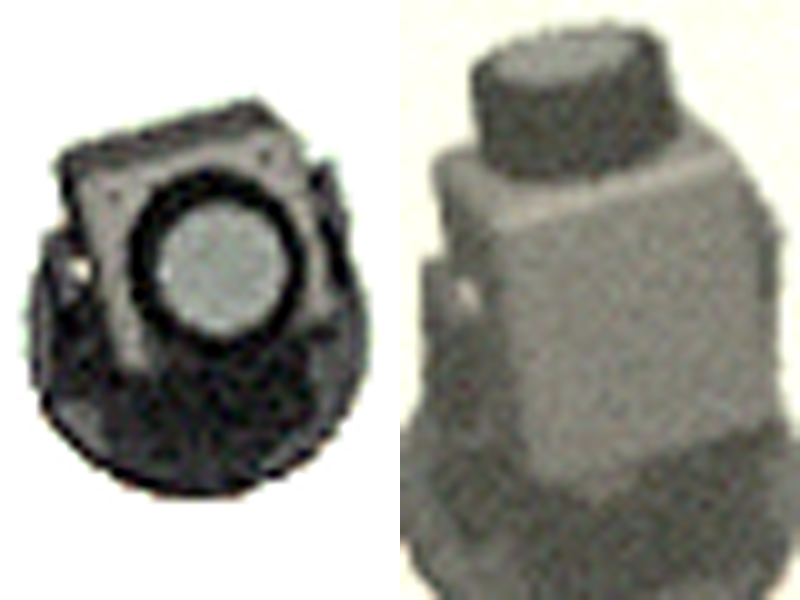

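Lens glass centre is at top about (328.4,184.5) and scene about (327.8,287.8). The box edges and barrel sides are clear enough to give the sight direction.

```bash
python3 - <<'E'
from h import *
tp=lambda x,y:((x+.5)/10-.5+306,(y+.5)/10-.5+158)
sp=lambda x,y:((x-400+.5)/10-.5+311,(y+.5)/10-.5+282)
L,e1,e2=tri(tp(224,265),sp(569,59));print("lens",L,e1,e2)
def nrm(c,p,q):
    n=np.cross(c.ray(p),c.ray(q));return n/np.linalg.norm(n)
z=np.array([0,0,1.])
def lev(n):
    y=np.cross(n,z);y/=np.linalg.norm(y);return y*np.sign(y[1])
ys=[lev(nrm(T,tp(62,155),tp(260,100))),lev(nrm(T,tp(112,195),tp(265,157))),lev(nrm(T,tp(90,175),tp(280,130))),lev(nrm(S,sp(500,225),sp(725,160))),lev(nrm(S,sp(540,480),sp(775,420)))]
for y in ys:print("yaw",np.degrees(np.arctan2(-y[0],y[1])))
y=np.mean(ys,0);y/=np.linalg.norm(y)
for p,q in(((473,70),(485,165)),((662,45),(678,135)),((500,225),(540,480)),((740,165),(778,420))):
    s=np.cross(nrm(S,sp(*p),sp(*q)),y);s/=np.linalg.norm(s);s*=np.sign(s[2]);print("el",np.degrees(np.arcsin(s[2])),s)
u=np.cross(nrm(T,tp(85,180),tp(125,365)),np.eye(3)[0]*0+1) # placeholder not used
n=nrm(T,tp(85,180),tp(125,365));u=np.cross(n,y);
# u perp to y and in plane n
u/=np.linalg.norm(u);s=np.cross(u,y);s*=np.sign(s[2]);print("el from face edge",np.degrees(np.arcsin(s[2])),s)
# base disc: centre
a=cv2.imread("pics/top0.png");
print("base pts top",[T.onz(tp(*p),0.006).round(4) for p in((28,335),(368,330),(200,498))])
# handle & lid
h=T.onz((223.3,317.65),.141);print("handle",h)
A=a.astype(int);m=((A[:,:,2]-A[:,:,1]>1)).astype(np.uint8)
m[cv2.circle(np.zeros_like(m),(228,318),48,1,-1)==0]=0
m=cv2.morphologyEx(cv2.medianBlur(m*255,5),cv2.MORPH_CLOSE,np.ones((15,15)))
k,_=cv2.findContours(m,0,1);k=max(k,key=cv2.contourArea);e=cv2.fitEllipse(k);print(e,"lid",T.onz(e[0],.088))
box=cv2.boxPoints(((223.296,317.639),(36.83,11.48),43.6));P=[T.onz(p,.141) for p in box]
for i in range(4):
    d=P[(i+1)%4]-P[i];print(np.linalg.norm(d),np.degrees(np.arctan2(d[1],d[0])))
b=cv2.imread("pics/scene0.png")
d=(b.max(2)<45).astype(np.uint8);d[:182]=0;d[215:]=0;d[:,:385]=0;d[:,430:]=0
n,l,st,ce=cv2.connectedComponentsWithStats(d);print(st[1:],ce[1:])
E
```

```text
lens [ 0.76384647 -0.02155907  0.11821768] 0.23581315260404292 0.26833883853567125
yaw 16.339465184843746
yaw 14.658051991058457
yaw 14.019320834150905
yaw 16.970525725916737
yaw 13.777719436067704
el 72.146132730299 [-0.29593059 -0.08014184  0.95184157]
el 58.036740175505145 [-0.51096968 -0.13837722  0.84838773]
el 65.22099557517221 [-0.40454718 -0.10955662  0.90793112]
el 63.199835622552825 [-0.4352036  -0.11785878  0.89258452]
el from face edge 40.47590294999807 [-0.73423124 -0.19883934  0.64912818]
base pts top [array([0.7824, 0.0281, 0.006 ]), array([ 0.7838, -0.0601,  0.006 ]), array([ 0.7387, -0.0166,  0.006 ])]
handle [0.45597553 0.20253841 0.141     ]
((230.68255615234375, 318.2523498535156), (71.98564147949219, 83.02810668945312), 86.29143524169922) lid [0.45563898 0.19798751 0.088     ]
0.024067127821670694 -42.23916163171665
0.08046153158052015 -131.8793135096322
0.02379280722933268 137.07941672086125
0.08018078934795946 48.319179976952306
[[393 184  29  25 323]] [[407.35603715 194.25077399]]
```

Call:
apply_moves([
  [[1, 0.03, 0.03, 0.03, 0, 0, 2], [1, 0.06, 0.08, 0.06, 0, 0, 5], [1, 0.1, 0.12, 0.09, 0, 0, 8], [1, 0.13, 0.17, 0.1, 0, 0, 10], [1, 0.16, 0.22, 0.1, 0, 0, 12]],
])

```text
t: 0.72
ee_pos: [0.4168, -0.3761, 0.3514]
eef_rot: [[0.817, 0.577, 0.002], [0.577, -0.817, -0.001], [0.001, 0.002, -1.0]]
ft_force: [-0.4, -0.8, -0.3]
finger_gap: 1.0
finger_force: 0.0
```

Call:
apply_moves([
  [[1, 0.01, 0.06, 0, 0, 0, 3], [1, 0.02, 0.12, 0, 0, 0, 6], [1, 0.03, 0.18, 0, 0, 0, 9], [1, 0.04, 0.24, 0, 0, 0, 12], [1, 0.04, 0.3, 0, 0, 0, 13]],
])

```text
t: 1.35
ee_pos: [0.4554, -0.0755, 0.35]
eef_rot: [[0.666, 0.746, 0.0], [0.746, -0.666, 0.0], [0.0, -0.0, -1.0]]
ft_force: [0.5, 0.0, 0.2]
finger_gap: 0.999
finger_force: 0.0
```

Call:
apply_moves([
  [[1, 0, 0.06, 0, 0, 0, 0], [1, 0, 0.12, 0, 0, 0, 0], [1, 0, 0.18, -0.03, 0, 0, 0], [1, 0, 0.24, -0.06, 0, 0, 0], [1, 0, 0.28, -0.11, 0, 0, 0]],
])

```text
t: 1.98
ee_pos: [0.4559, 0.1986, 0.248]
eef_rot: [[0.666, 0.746, 0.004], [0.746, -0.666, 0.002], [0.004, 0.002, -1.0]]
ft_force: [1.7, -1.2, -0.1]
finger_gap: 1.0
finger_force: 0.0
```

```bash
python3 - <<'E'
from h import *
s=ctrl.get_state();print(s['t'],s['ee_pos'],s['eef_rot'].round(3).tolist(),s['joint_positions'].round(2))
a=ctrl.camera("top");b=ctrl.camera("scene")
c=lambda i,u,v:cv2.resize(np.clip(i[v:v+120,u:u+160,::-1]*1.6,0,255).astype(np.uint8),(400,300))
cv2.imwrite("pics/g1.png",np.hstack([c(a,150,240),c(b,330,130)]))
E
```

```text
1.975 [0.45588339 0.19855352 0.24804024] [[0.666, 0.746, 0.004], [0.746, -0.666, 0.002], [0.004, 0.002, -1.0]] [ 0.12  0.16 -0.68  1.88  0.11  1.13 -1.34]
```

View pics/g1.png

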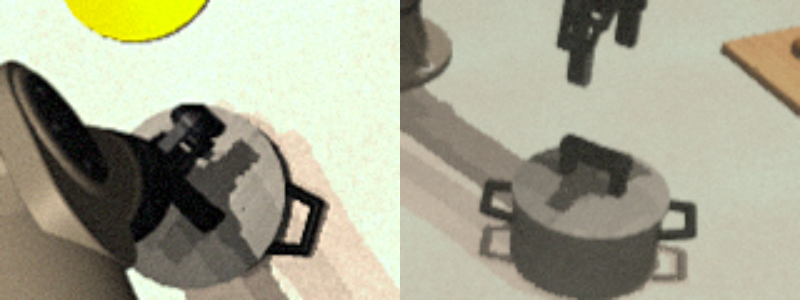

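The gripper is aligned over the handle. In the view the handle lies between and beneath the fingers, at about (200,210) in the left pane. Descending and gripping.

Call:
apply_moves([
  [[1, 0, 0.001, -0.03, 0, 0, 0], [1, 0, 0.001, -0.06, 0, 0, 0], [1, 0, 0.001, -0.085, 0, 0, 0], [1, 0, 0.001, -0.1, 0, 0, 0], [1, 0, 0.001, -0.106, 0, 0, 0]],
])

```text
t: 2.7
ee_pos: [0.4555, 0.1961, 0.1414]
eef_rot: [[0.668, 0.744, -0.0], [0.744, -0.668, -0.001], [-0.001, 0.0, -1.0]]
ft_force: [-0.0, 0.9, 0.2]
finger_gap: 1.003
finger_force: 0.0
```

Call:
apply_moves([
  [[0.8, 0, 0, 0, 0, 0, 0], [0.6, 0, 0, 0, 0, 0, 0], [0.45, 0, 0, 0, 0, 0, 0], [0.35, 0, 0, 0, 0, 0, 0], [0.3, 0, 0, 0, 0, 0, 0]],
], grip_force=60)

```text
t: 3.32
ee_pos: [0.4542, 0.1983, 0.1421]
eef_rot: [[0.667, 0.745, -0.002], [0.745, -0.667, 0.002], [0.0, -0.002, -1.0]]
ft_force: [-3.9, 2.9, 4.5]
finger_gap: 0.298
finger_force: 2.3
```

Call:
apply_moves([
  [[0.5, 0, 0, 0, 0, 0, 0], [0.5, 0, 0.003, -0.004, 0, 0, 0], [0.5, 0.001, 0.006, -0.008, 0, 0, 0], [0.5, 0.001, 0.006, -0.008, 0, 0, 0], [0.5, 0.001, 0.006, -0.008, 0, 0, 0]],
])

```text
t: 3.95
ee_pos: [0.4564, 0.2026, 0.1336]
eef_rot: [[0.667, 0.745, -0.0], [0.745, -0.667, -0.0], [-0.0, -0.0, -1.0]]
ft_force: [0.1, 0.5, -0.3]
finger_gap: 0.499
finger_force: 0.0
```

Call:
apply_moves([
  [[0.35, 0, 0, 0, 0, 0, 0], [0.25, 0, 0, 0, 0, 0, 0], [0.1, 0, 0, 0, 0, 0, 0], [0, 0, 0, 0, 0, 0, 0], [0, 0, 0, 0, 0, 0, 0]],
], grip_force=80)

```text
t: 4.58
ee_pos: [0.456, 0.2032, 0.134]
eef_rot: [[0.667, 0.745, -0.0], [0.745, -0.667, 0.0], [-0.0, -0.001, -1.0]]
ft_force: [-5.7, 2.1, 5.1]
finger_gap: 0.239
finger_force: 78.8
```

Call:
apply_moves([
  [[0, 0, 0, 0.005, 0, 0, 0], [0, 0, 0, 0.012, 0, 0, 0], [0, 0, 0, 0.025, 0, 0, 0], [0, 0, 0, 0.045, 0, 0, 0], [0, 0, 0, 0.07, 0, 0, 0]],
])

```text
t: 5.2
ee_pos: [0.4569, 0.2018, 0.2049]
eef_rot: [[0.668, 0.744, 0.001], [0.744, -0.668, -0.001], [-0.0, 0.001, -1.0]]
ft_force: [0.2, -0.0, -0.9]
finger_gap: 0.244
finger_force: 78.6
```

Call:
apply_moves([
  [[0, 0, 0, 0.04, 0, 0, 0], [0, 0, 0, 0.08, 0, 0, 0], [0, 0, 0, 0.11, 0, 0, 0], [0, 0, 0, 0.13, 0, 0, 0], [0, 0, 0, 0.14, 0, 0, 0]],
])

```text
t: 5.82
ee_pos: [0.4571, 0.2024, 0.3457]
eef_rot: [[0.668, 0.744, 0.003], [0.744, -0.668, 0.0], [0.002, 0.002, -1.0]]
ft_force: [0.2, 0.2, -2.2]
finger_gap: 0.241
finger_force: 78.7
```

```bash
python3 - <<'E'
from h import *
a=ctrl.camera("top");b=ctrl.camera("scene");s=ctrl.get_state();print(s['ee_pos'],s['ft_force'],s['ft_torque'],s['joint_positions'].round(2))
c=lambda i:cv2.resize(np.clip(i[:,:,::-1]*1.6,0,255).astype(np.uint8)[60:420,100:580],(400,300))
cv2.imwrite("pics/g2.png",np.hstack([c(a),c(b)]))
E
```

```text
[0.45697781 0.20257012 0.34498059] [-0.04596481 -0.10081791 -2.25971805] [-0.01973275  0.00956098 -0.01253977] [ 0.14  0.1  -0.69  1.73  0.06  1.33 -1.29]
```

View pics/g2.png

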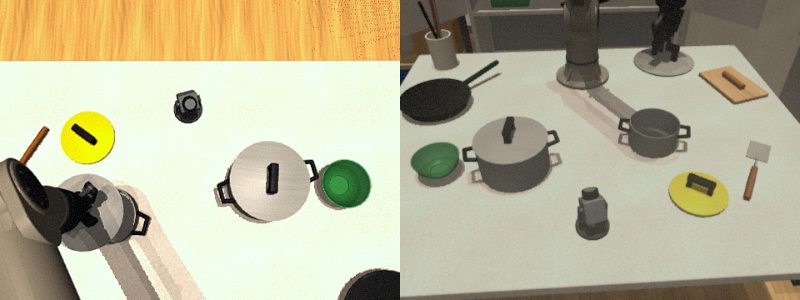

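The lid is held level and the pot is empty (lid at (95,210) left pane, open pot at (653,130) right pane). Moving to the viewing pose.

Call:
apply_moves([
  [[0, 0.01, -0.015, 0, 0.5, -1.5, 0], [0, 0.03, -0.04, 0, 1.3, -4.7, 0], [0, 0.055, -0.07, 0, 2.3, -8.5, 0], [0, 0.08, -0.105, 0, 3.3, -12, 0], [0, 0.105, -0.14, 0, 4.2, -15.5, 0]],
])

```text
t: 6.55
ee_pos: [0.5613, 0.0612, 0.3425]
eef_rot: [[0.636, 0.724, 0.267], [0.736, -0.673, 0.072], [0.232, 0.151, -0.961]]
ft_force: [-0.3, 0.7, -2.4]
finger_gap: 0.246
finger_force: 78.6
```

Call:
apply_moves([
  [[0, 0.025, -0.035, -0.002, 1, -3.5, 0], [0, 0.05, -0.065, -0.004, 2, -7, 0], [0, 0.07, -0.09, -0.006, 2.7, -10, 0], [0, 0.08, -0.106, -0.008, 3.1, -11.5, 0], [0, 0.087, -0.115, -0.009, 3.3, -12, 0]],
])

```text
t: 7.18
ee_pos: [0.6475, -0.0539, 0.3325]
eef_rot: [[0.572, 0.681, 0.457], [0.717, -0.686, 0.125], [0.399, 0.256, -0.881]]
ft_force: [0.2, 0.3, -2.3]
finger_gap: 0.239
finger_force: 78.7
```

```bash
python3 - <<'E'
from h import *
from scipy.spatial.transform import Rotation as Ro
a=ctrl.camera("top");b=ctrl.camera("scene");s=ctrl.get_state();print(s['t'],s['ee_pos'],s['eef_rot'][:,2],s['ft_force'],s['ft_torque'],s['joint_positions'].round(2))
e,w=np.radians([61.5,15.2]);sd=np.array([-np.cos(e)*np.cos(w),-np.cos(e)*np.sin(w),np.sin(e)])
L=np.array([.7635,-.0215,.117]);R=s['eef_rot'];z=-R[:,2]
print("target",L+.249*sd,sd,"shift",L+.249*sd-s['ee_pos'],"turn",np.degrees(np.cross(z,sd)))
for n,c in(("T",T),("S",S)):print(n,"expected lid origin px",c.proj(s['ee_pos']-.049*z),"axis top",c.proj(s['ee_pos']))
c=lambda i:cv2.resize(np.clip(i[:,:,::-1]*1.6,0,255).astype(np.uint8)[80:380,150:550],(400,300))
cv2.imwrite("pics/g3.png",np.hstack([c(a),c(b)]))
E
```

```text
7.275 [ 0.64815875 -0.05364166  0.33338937] [ 0.4585603   0.1249528  -0.87983479] [-0.17969569 -1.15614116 -2.29477446] [-0.22181321  0.77279051  0.01172974] [ 0.5   0.13 -0.44  1.79 -0.15  0.77 -0.57]
target [ 0.64884395 -0.05265136  0.33582546] [-0.46046607 -0.12510586  0.87881711] shift [0.0006852  0.0009903  0.00243609] turn [ 0.01500163 -0.1228096  -0.00962255]
T expected lid origin px [341.81875517 201.9027752 ] axis top [346.19611491 207.24385797]
S expected lid origin px [310.6378807  192.56163499] axis top [306.43518939 167.47275869]
```

View pics/g3.png

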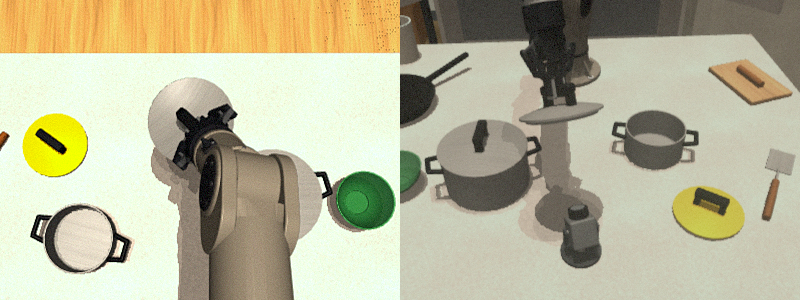

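```bash
python3 - <<'E'
from h import *
s=ctrl.get_state();R=s['eef_rot'];z=-R[:,2];o=s['ee_pos']-.049*z
P=np.array([S.proj(o+.083*(np.cos(t)*R[:,0]+np.sin(t)*R[:,1])) for t in np.linspace(0,2*np.pi,360)])
print("pred",P[P[:,0].argmin()],P[P[:,0].argmax()],P[:,1].min(),P[:,1].max())
b=cv2.imread("pics/g3.png")[:,400:]
g=b.max(2)
for x in(123,130,140,160,180,190,200):print(x+150,[int(v) for v in g[95:130,x]])
print({x:(P[np.abs(P[:,0]-x)<1,1].min().round(1),P[np.abs(P[:,0]-x)<1,1].max().round(1)) for x in(273,280,290,310,330,340,350)})
E
```

```text
pred [268.4683667  199.94909615] [352.87753158 186.19191667] 184.1997320544274 201.9653950218308
273 [192, 192, 193, 190, 190, 190, 188, 190, 192, 195, 193, 195, 192, 190, 193, 192, 195, 196, 193, 187, 171, 144, 139, 145, 139, 118, 83, 158, 196, 195, 195, 198, 196, 198, 196]
280 [196, 185, 192, 192, 195, 192, 193, 192, 198, 195, 195, 198, 193, 198, 193, 200, 193, 166, 140, 142, 147, 145, 148, 147, 150, 128, 108, 89, 83, 120, 172, 198, 201, 200, 196]
290 [188, 198, 195, 196, 196, 200, 201, 200, 193, 190, 203, 206, 200, 147, 118, 144, 147, 147, 148, 152, 153, 153, 158, 153, 139, 131, 108, 94, 80, 113, 166, 185, 188, 192, 190]
310 [54, 62, 107, 128, 124, 132, 126, 126, 116, 88, 121, 140, 155, 148, 155, 156, 153, 155, 158, 156, 150, 155, 139, 121, 113, 97, 81, 108, 118, 129, 132, 131, 121, 126, 128]
330 [201, 201, 204, 196, 203, 196, 188, 160, 147, 155, 156, 156, 153, 158, 156, 158, 163, 152, 144, 126, 116, 99, 80, 131, 182, 201, 201, 204, 203, 203, 204, 204, 201, 203, 206]
340 [204, 201, 200, 198, 203, 200, 198, 177, 148, 152, 155, 158, 155, 158, 152, 142, 126, 118, 100, 88, 124, 179, 201, 203, 201, 201, 203, 203, 196, 204, 200, 206, 204, 206, 204]
350 [203, 206, 200, 201, 204, 201, 203, 196, 179, 147, 148, 152, 123, 108, 139, 188, 198, 201, 203, 206, 206, 201, 208, 204, 209, 204, 203, 203, 209, 204, 208, 212, 206, 208, 206]
{273: (np.float64(196.4), np.float64(201.8)), 280: (np.float64(194.0), np.float64(202.0)), 290: (np.float64(191.4), np.float64(201.4)), 310: (np.float64(187.5), np.float64(198.9)), 330: (np.float64(184.9), np.float64(195.0)), 340: (np.float64(184.2), np.float64(192.5)), 350: (np.float64(184.5), np.float64(189.2))}
```

The held lid's outline matches the prediction to 1–2 px, so it hasn't slipped. One small correction, settle, then hand in.

Call:
apply_moves([
  [[0, 0.001, 0.001, 0.002, 0, 0, 0], [0, 0.001, 0.001, 0.002, 0, 0, 0], [0, 0.001, 0.001, 0.002, 0, 0, 0], [0, 0.001, 0.001, 0.002, 0, 0, 0], [0, 0.001, 0.001, 0.002, 0, 0, 0]],
])

```text
t: 7.9
ee_pos: [0.6494, -0.0513, 0.3368]
eef_rot: [[0.569, 0.681, 0.46], [0.718, -0.685, 0.125], [0.401, 0.259, -0.879]]
ft_force: [0.7, 0.7, -2.3]
finger_gap: 0.239
finger_force: 78.7
```

Call:
apply_moves([
  [[0, 0, 0, 0, 0, 0, 0], [0, 0, 0, 0, 0, 0, 0], [0, 0, 0, 0, 0, 0, 0], [0, 0, 0, 0, 0, 0, 0], [0, 0, 0, 0, 0, 0, 0]],
])

```text
t: 8.52
ee_pos: [0.6494, -0.0513, 0.3368]
eef_rot: [[0.569, 0.681, 0.46], [0.718, -0.685, 0.125], [0.401, 0.259, -0.879]]
ft_force: [0.2, -0.6, -2.0]
finger_gap: 0.243
finger_force: 78.7
```

```bash
python3 - <<'E'
from workcell import ctrl
s=ctrl.get_state();print(s['ee_pos'],s['eef_rot'][:,2],abs(s['qvel']).max(),s['finger_gap'])
print(ctrl.close_job())
E
```

```text
[ 0.64943228 -0.05134934  0.33675018] [ 0.46044559  0.12547414 -0.87877534] 0.001156330374707339 0.2431083654109341
the job is handed in; nothing more can be done
None
```

I handed the job in at about 8.5 s with the small lid held still about 20 cm in front of the lens, underside towards it, centred and square as far as I could measure; the camera's upward tilt (about 61.5°) is an estimate good to a few degrees, and the judge's verdict was not shown.

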